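Sort the spice tins into the covered box and the low tray

ROBOT

A 6-joint arm with a two-finger parallel gripper is mounted at the origin on the work surface. World frame = base frame: x ahead of the robot, y to its left, z up, the work surface at z = 0. Lengths are in mm, angles in rad, forces in N, time in s.
With the tool pointing down it reaches from about 250 to 850 mm from the base axis. Payload 12.5 kg.
Tool frame: the origin (TCP) lies between the finger pads; the fingertips stand 22 mm ahead of it and the grasp point (between the pads) lies 3 mm ahead of it (tips_ahead is the distance from the TCP to the fingertips, in mm); z points along the fingers, y is the line along which they close (so a half turn about z gives the same grasp; the last joint's range is limited). The gripper opens to 93 mm and grips with 3 to 60 N. Pads are 15 mm wide; open, the fingers measure 128 mm over their backs; the gripper's body (75 mm by 188 mm) begins 65 mm behind the grasp point.
Start: joints at [1.032, 0.351, 1.652, -0, 1.139, -0.085], TCP at [241.079, 494.333, 240.633] pointing down, gripper open.
Joint ranges: [-2.75, 2.75], [-0.79, 2.1], [0.01, 2.65], [-1.57, 4.71], [0.07, 3.14], [-2.87, 2.87]. Speed limits (rad/s): [2.22, 2.22, 2.79, 3.14, 3.14, 3.14].

INTERFACE

Orientations are given as a rotation vector (axis times angle).
In Python, from rig import observe, snapshot, finish_job, tips_ahead gives the robot as it stands.
- The arm moves only by the tool apply_moves, never from a script. Its argument "deltas" is a list of rows, each an object with "grip": the finger opening in mm, from 0 to 93; "linear": the shift along the tool's x, y, z as a fraction of full scale, a list of three; "yaw": the turn about the tool's z as a fraction of full scale. In form: [{"grip": grip, "linear": [tx, ty, tz], "yaw": yaw}, ...]. A call has 1 to 8 rows; each row shifts and turns the commanded pose from where the row before left it, along the tool's axes as they then stand; what a row does not reach is not made up. Full scale, the value 1, is 5 cm for a shift and 90 degrees for a turn. A row lasts 1/12 s, in which the tool goes at most 41.7 mm and 7.16 degrees, less where a joint would pass 70% of its speed; a pose out of reach is approached as far as the arm can. A call with a number of a shift or a turn outside -1 to 1 is refused whole. A call with a gripper value outside its range is refused whole. The fingers move at their own pace and stop on an object; the grip force is fixed at half the most. Time passes only in rows, so rows that do not move let the fingers close. It gives the time, the measured TCP pose, the force, the opening and the grip force at its end, in the units of the state.
- observe(): the state, without advancing time (a new reading comes with each control period).
- snapshot(name): name is "scene" or "top" or "wrist"; returns a dict with "color" (384x512x3 uint8, red, green, blue), "K" (3x3 intrinsics, pixels), "origin" and "rotation" of the camera in the world. Camera axes: x right, y up, looking along -z (the intrinsics and any distortion apply to the point x, -y, -z); pixel columns grow to the right and rows downward; lengths in mm; the calibration is good to about 2 mm. A picture is of the moment at which its call begins. There is no depth.
- finish_job(): hands the job in; it is judged then, once.
The state is a dict: "time_s": time; "joint_pos": joint angles; "qvel": joint speeds; "effort": joint torques, N m; "ee_pos": TCP position; "tcp_rot": TCP orientation; "ft_force": force on the tool from outside, world axes, zero at the start; "wrist_torque": the same for the moment, N m; "finger_gap": finger opening in mm; "grip_force": force on a finger pad.
Only numpy, scipy, OpenCV 4.12 (cv2) and the standard library are available. Lean on these libraries where they do the work, as an engineer would, in place of code of your own. Each camera call takes 0.05 s, during which the arm holds its last target. There are 200 camera calls.

TASK

Sort the spice tins by shape: lift the cover of the spice box off its seat and slide it along its channels fully onto the deck beside the cells, and leave it lying there; stand the two flat-sided tins in the box, one to a cell and crosswise in it (broad faces towards the divider), and stand the round tin from the narrow box in the low open tray, where another round tin already stands and stays. Set every tin down rather than dropping or toppling it, and leave the mug, pepper mill, butter dish and oil bottle where they are and standing.

Things in the scene. Friction and masses are not known exactly. Their poses are not given: they have to be found in the camera images.
- spice_box: Fixed wooden spice box, 208 mm along its x; across, it reaches from y=-44 to y=+124 mm. Origin: on the counter under the middle of its two cells, which lie side by side along x, each 86 (x) by 72 (y) mm clear, floor 6 mm above the counter, a 6 mm divider between them (top at 98 mm). Rim at 106 mm. The cover hides the cells at the start; place and yaw vary
- cell_0 (a point): Middle of the floor of the cell at the box's -x end (46 mm from the box's middle), 6 mm above the counter; axes as the box's
- cell_1 (a point): The same for the cell at the box's +x end
- deck (a point): Where the cover is to lie: middle of its underside when parked, on the flat deck at rim height (106 mm above the counter), 76 mm to the box's +y from the cells' centre line. Channel walls at both x ends of cells and deck (192 mm apart, top at 131 mm), with lips 6 mm inwards at 126 to 131 mm, let the cover rise at most 20 mm; stops let its centre go 2 mm to -y and 82 mm to +y
- cover: Loose plywood cover of the spice box, 188 (its x) by 68 (its y) by 8 mm, about 0.18 kg; origin: centre of its underside, axes as the box's. On top a wooden grip bar, 60 mm along x, 14 mm thick along y, from 8 to 36 mm above the underside. Starts seated, underside at 98 mm, top flush with the rim; lift it more than 8 mm, then slide it to the box's +y onto the deck
- narrow_box: Fixed narrow wooden box, open at the top, 234 mm long (its x), 64 mm wide (its y), 102 mm high, walls and floor 7 mm. Origin: centre of its underside. Holds one flat-sided tin and one round tin standing in a row, about 50 mm either side of its middle, either way round; there is finger room only along its length
- tray: Fixed low plywood tray, 182 mm (its x) by 122 mm (its y), 45 mm high, walls and floor 6 mm. Origin: centre of its underside. The round tins belong in it, anywhere inside; one of them already stands in it, more or less far along its x
- tin_a: Flat-sided steel spice tin, 60 mm (its x) by 36 mm (its y) by 90 mm tall, about 0.15 kg; origin: centre of its underside. Starts standing in the narrow box, its 60 mm side along the box's length, sides about 7 mm from the walls
- tin_b: A second such flat-sided tin, 60 by 36 by 90 mm, starts standing on the open counter in front of the robot at any yaw, clear of the rest by finger room
- can_a: Round steel spice tin, 44 mm diameter, 95 mm tall, about 0.14 kg; origin: centre of its underside. Starts standing in the narrow box beside tin_a
- can_b: A second such round tin, 44 mm diameter, 95 mm tall, already stands in the tray on its middle line (y about 0), up to 50 mm either way along the tray's x from its middle; it is to stay in the tray
- mug: Bystander: white mug, 76 mm diameter, 90 mm tall, its handle reaching about 35 mm out to its +y; origin: centre of its underside
- mill: Bystander: dark wooden pepper mill, 50 mm diameter, 140 mm tall; origin: centre of its underside
- butter_dish: Bystander: white covered butter dish, 75 (its x) by 120 by 64 mm; origin: centre of its underside
- oil: Bystander: green oil bottle, 62 mm diameter, 200 mm tall; origin: centre of its underside
There are look-alikes about, which are no part of the job. Leave any orange look-alike of the tin_b alone.

How it is judged:
By the outcome, as a careful person would: the job done as asked, in the order asked, and still so for the second after the job is handed in, with the robot touching nothing.
It also fails if it takes over 72 s, if anything falls off the work surface, if the arm or the gripper's body presses on something with over 40 N, if the wrist force passes 120 N, or if a joint passes its speed limit or range.

## Working session

There is one attempt and no reset: what is moved stays moved. The work goes in short steps, Python scripts to look and compute and a tool call to move; the robot and the scene stay as the last step left them, time stands still between calls to the robot, and variables do not carry over. Pictures are saved under pics/ and viewed, at most 10 in all, crops included, and the job is handed in when it is done.

Besides the shell and the picture viewer there is one more tool, called after "Emit:" by a JSON object that holds its "name" and its "arguments", one argument or row to a line. apply_moves: Moves the arm, as the interface text tells. Shift numbers are shares of 5 cm and turn numbers shares of 90 degrees, none past 1 either way. Its arguments: {"type":"object","properties":{"deltas":{"type":"array"}},"required":["deltas"]}

```bash
mkdir -p pics; ls
python3 - <<'E'
from rig import observe, snapshot, tips_ahead
import cv2,numpy as np,pickle
print(tips_ahead); s=observe(); print({k:np.round(v,3).tolist() for k,v in s.items()})
d={}
for n in ("scene","top","wrist"):
    r=snapshot(n); d[n]=r
    print(n,np.round(r["K"],1).tolist(),np.round(r["origin"],1).tolist(),np.round(r["rotation"],4).tolist(),[k for k in r])
    cv2.imwrite(f"pics/{n}0.png",r["color"][:,:,::-1])
pickle.dump(d,open("s0.pkl","wb"))
E
```

```text
pics
22.0
{'time_s': 0.0, 'joint_pos': [1.032, 0.351, 1.652, -0.0, 1.139, -0.085], 'qvel': [-0.0, 0.001, 0.0, -0.001, -0.001, -0.001], 'effort': [0.002, -49.734, -28.525, 0.07, 0.026, -0.0], 'ee_pos': [240.908, 494.057, 240.095], 'tcp_rot': [-0.707, -3.061, 0.002], 'ft_force': [0.361, 0.534, 0.093], 'wrist_torque': [0.002, 0.072, -0.03], 'grip_force': 0.0, 'finger_gap': 92.955}
scene [[484.8, 0.0, 249.6], [0.0, 484.8, 194.7], [0.0, 0.0, 1.0]] [1265.5, -920.1, 852.5] [0.9517, 0.328, 0.642] ['color', 'K', 'origin', 'rotation']
top [[348.3, 0.0, 254.3], [0.0, 348.3, 183.5], [0.0, 0.0, 1.0]] [456.2, -37.7, 965.4] [0.0934, -0.0799, -1.5723] ['color', 'K', 'origin', 'rotation']
wrist [[267.0, 0.0, 251.1], [0.0, 267.0, 193.4], [0.0, 0.0, 1.0]] [169.2, 529.2, 384.4] [-0.2538, -0.157, 1.1093] ['color', 'K', 'origin', 'rotation']
```

View pics/top0.png

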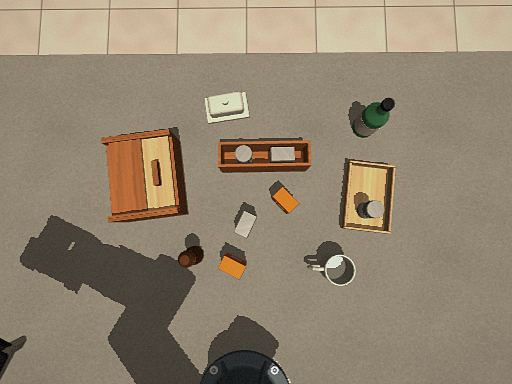

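View pics/scene0.png

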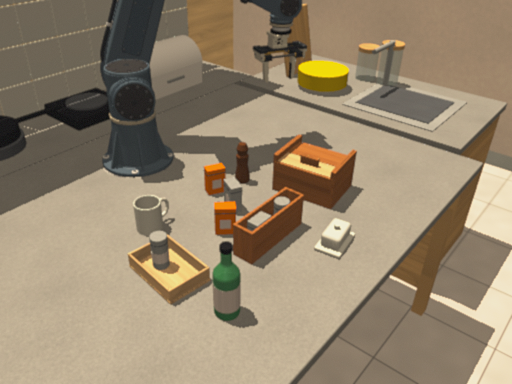

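The top view shows the spice box at about (145,175) with the deck on its left and the grip at (156,172). The narrow box is at (265,156), with can_a at (244,154) and tin_a at (283,154). tin_b is at (246,223), and the orange look-alikes are at (285,200) and (232,266). The tray is at (370,196), with can_b at (374,209). The scene view agrees with this. I'll enlarge both for pixel-level corners.

Run:
```python
import cv2,pickle
d=pickle.load(open("s0.pkl","rb"))
a=d["top"]["color"][120:270,95:325,::-1]; cv2.imwrite("pics/tc.png",cv2.resize(a,None,fx=3.4,fy=3.4,interpolation=cv2.INTER_CUBIC))
a=d["scene"]["color"][130:305,120:360,::-1]; cv2.imwrite("pics/sc.png",cv2.resize(a,None,fx=3.3,fy=3.3,interpolation=cv2.INTER_CUBIC))
```

```text
(no output)
```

View pics/tc.png

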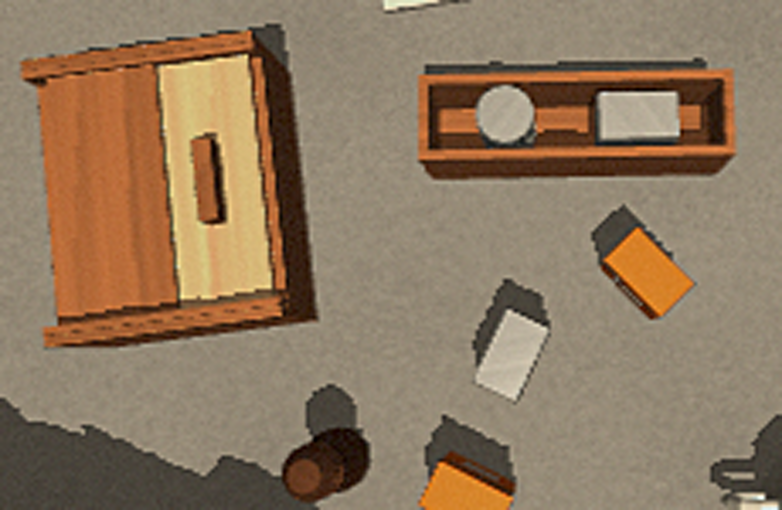

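View pics/sc.png

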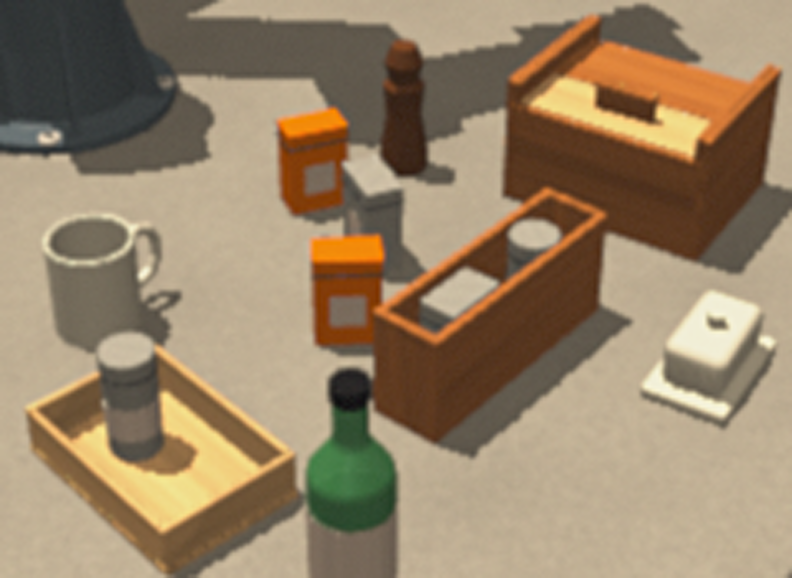

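The enlarged views are clear. In the top crop the narrow box rim corners are about (419,72), (733,69), (735,154) and (421,160). tin_b's top runs (511,309) to (516,402), and the grip top centre is (208,179). The scene crop shows the matching points, so I can triangulate.

```bash
cat > h.py <<'E'
import numpy as np,cv2,pickle
from scipy.spatial.transform import Rotation as R
F=np.diag([1,-1,-1.])
def P(c):
    Rw=F@R.from_rotvec(c["rotation"]).as_matrix().T
    return c["K"]@np.c_[Rw,-Rw@c["origin"]]
def proj(c,X):
    X=np.atleast_2d(X); q=P(c)@np.c_[X,np.ones(len(X))].T
    return (q[:2]/q[2]).T
def onz(c,uv,z):  # back-project pixels to plane z
    uv=np.atleast_2d(uv).astype(float)
    d=(R.from_rotvec(c["rotation"]).as_matrix()@F@np.linalg.inv(c["K"])@np.c_[uv,np.ones(len(uv))].T).T
    return c["origin"]+d*((z-c["origin"][2])/d[:,2])[:,None]
def tri(c1,u1,c2,u2):
    q=cv2.triangulatePoints(P(c1),P(c2),np.array(u1,float).T,np.array(u2,float).T); return (q[:3]/q[3]).T
E
python3 - <<'E'
from h import *
d=pickle.load(open("s0.pkl","rb")); T,S=d["top"],d["scene"]
tc=lambda p:(np.array(p)+.5)/3.4-.5+[95,120]
sc=lambda p:(np.array(p)+.5)/3.3-.5+[120,130]
def show(n,a,b): print(n,np.round(tri(T,a,S,b),0).tolist())
show("narrow",tc([(735,154),(733,69),(421,160),(419,72)]),sc([(375,308),(435,342),(548,189),(605,213)]))
show("can_a",tc([(505,114)]),sc([(534,236)]))
show("tin_a",tc([(680,138),(678,91),(598,138)]),sc([(421,300),(462,320),(458,268)]))
show("tin_b",tc([(511,309),(550,330),(516,402),(475,380)]),sc([(402,190),(376,199),(342,160),(368,150)]))
show("tray",[(347.5,161),(394.5,163.5),(390,233),(342.5,229.5)],sc([(295,455),(163,530),(28,410),(150,346)]))
show("canb",[(376,208)],sc([(126,350)]))
show("rails",tc([(250,31),(22,62),(282,300)]),sc([(700,130),(778,68),(510,78)]))
for n,z,p in [("grip",134,[(192,138),(212,134),(222,220),(204,224),(208,179)]),("rails",131,[(22,62),(250,31),(282,315),(45,348)]),("narrow",102,[(735,154),(733,69),(421,160),(419,72)]),
 ("cana",102,[(505,114)]),("tina",97,[(597,92),(678,91),(680,138),(598,138)]),("tinb",90,[(511,309),(550,330),(516,402),(475,380)])]:
    print(n,np.round(onz(T,tc(p),z)[:,:2],1).tolist())
print("tray",np.round(onz(T,[(347.5,161),(394.5,163.5),(390,233),(342.5,229.5)],45)[:,:2],1).tolist(),"canb",onz(T,[(376,208)],101).round(1))
E
```

```text
narrow [[601.0, -169.0, 103.0], [664.0, -171.0, 102.0], [598.0, 63.0, 100.0], [661.0, 62.0, 103.0]]
can_a [[631.0, -1.0, 98.0]]
tin_a [[615.0, -130.0, 95.0], [653.0, -128.0, 93.0], [610.0, -73.0, 94.0]]
tin_b [[488.0, -4.0, 85.0], [476.0, -30.0, 83.0], [420.0, -8.0, 91.0], [432.0, 18.0, 95.0]]
tray [[620.0, -280.0, 37.0], [610.0, -403.0, 46.0], [430.0, -382.0, 42.0], [437.0, -261.0, 36.0]]
canb [[492.0, -329.0, 101.0]]
rails [[681.0, 177.0, 142.0], [664.0, 347.0, 129.0], [490.0, 152.0, 136.0]]
grip [[606.0, 219.5], [608.8, 205.3], [547.0, 196.5], [544.2, 209.2], [576.4, 207.2]]
rails [[662.7, 345.2], [684.8, 180.7], [479.9, 153.1], [457.3, 319.6]]
narrow [[598.0, -172.2], [662.0, -172.0], [594.5, 59.4], [660.8, 61.5]]
cana [[628.8, -2.6]]
tina [[646.1, -71.1], [646.6, -131.5], [611.1, -132.4], [611.3, -71.5]]
tinb [[485.0, -6.6], [469.5, -35.4], [417.1, -10.3], [433.2, 19.7]]
tray [[617.7, -279.1], [610.4, -403.9], [426.8, -383.6], [436.2, -260.3]] canb [[ 489.9 -330.9  101. ]]
```

Measured fits, in mm:

| Thing | Position (x, y) | Yaw / other |
|---|---|---|
| Spice box origin | (576.5, 210) | 7.65° |
| Grip bar | (576.4, 207) | – |
| tin_a | (629, -101.6) | 0° to the narrow box |
| can_a | (629, -2.6) | – |
| tin_b | (451, -8) | long axis -26.3° |
| Tray | (523, -332) | about -5° |
| can_b | (490, -331) | – |

The triangulated heights agree with the text. I'll go to the cover first.

Emit:
{"name": "apply_moves", "arguments": {
  "deltas": [
    {"grip": 40,"linear": [0,0,0],"yaw": -0.075},
    {"grip": 40,"linear": [0,0,0],"yaw": -0.075},
    {"grip": 40,"linear": [0,0,0],"yaw": -0.075},
    {"grip": 40,"linear": [0,0,0],"yaw": -0.075},
    {"grip": 40,"linear": [0,0,0],"yaw": -0.075},
    {"grip": 40,"linear": [-0.49,-0.55,0],"yaw": 0},
    {"grip": 40,"linear": [-0.49,-0.55,0],"yaw": 0},
    {"grip": 40,"linear": [-0.49,-0.55,0],"yaw": 0}
  ]
}}

```text
time_s: 0.82
ee_pos: [325.5, 421.6, 240.4]
tcp_rot: [0.215, -3.134, 0.0]
ft_force: [0.3, -0.5, 0.4]
finger_gap: 44.1
grip_force: 0.0
```

Emit:
{"name": "apply_moves", "arguments": {
  "deltas": [
    {"grip": 40,"linear": [-0.49,-0.55,0],"yaw": 0},
    {"grip": 40,"linear": [-0.49,-0.55,0],"yaw": 0},
    {"grip": 40,"linear": [-0.49,-0.55,0],"yaw": 0},
    {"grip": 40,"linear": [-0.49,-0.55,0],"yaw": 0},
    {"grip": 40,"linear": [-0.49,-0.55,0],"yaw": 0},
    {"grip": 40,"linear": [-0.49,-0.55,0],"yaw": 0},
    {"grip": 40,"linear": [-0.49,-0.55,0],"yaw": 0},
    {"grip": 40,"linear": [-0.49,-0.55,0],"yaw": 0}
  ]
}}

```text
time_s: 1.48
ee_pos: [550.0, 229.4, 240.5]
tcp_rot: [0.212, -3.134, 0.0]
ft_force: [0.3, 0.6, 0.6]
finger_gap: 40.1
grip_force: 0.0
```

Emit:
{"name": "apply_moves", "arguments": {
  "deltas": [
    {"grip": 40,"linear": [-0.49,-0.55,0],"yaw": 0},
    {"grip": 40,"linear": [0,0,0.5],"yaw": 0},
    {"grip": 40,"linear": [0,0,0],"yaw": 0},
    {"grip": 40,"linear": [0,0,0],"yaw": 0}
  ]
}}

```text
time_s: 1.82
ee_pos: [576.0, 206.8, 214.6]
tcp_rot: [0.211, -3.131, 0.001]
ft_force: [0.1, -0.7, 0.2]
finger_gap: 40.0
grip_force: 0.0
```

```bash
cat >> h.py <<'E'
def pose(s):
    m=R.from_rotvec(s["tcp_rot"]).as_matrix(); return np.array(s["ee_pos"]),np.degrees(np.arctan2(m[1,1],m[0,1]))
def go(p,phi0,xy,z,phi):  # remaining move in tool units: yaw first, then shift at yaw phi
    a=np.radians(phi); d=np.array(xy)-p[:2]
    dy=(phi0-phi+180)%360-180
    print("yaw",round(dy/90,3),"lin",np.round([d@[-np.sin(a),np.cos(a)]/50,d@[np.cos(a),np.sin(a)]/50,(p[2]-z)/50],3))
E
python3 - <<'E'
from h import *; from rig import observe,snapshot
s=observe(); p,f=pose(s); print(s["time_s"],p.round(1),round(f,2),s["finger_gap"],np.round(s["ft_force"],1)); go(p,f,(576.4,207.5),131,97.65)
c=snapshot("wrist"); pickle.dump(c,open("w1.pkl","wb")); cv2.imwrite("pics/w1.png",c["color"][:,:,::-1])
E
```

```text
1.8167 [576.  206.8 214.6] 97.72 40.01227456533351 [ 0.1 -0.7  0.2]
yaw 0.001 lin [-0.009  0.012  1.671]
```

View pics/w1.png

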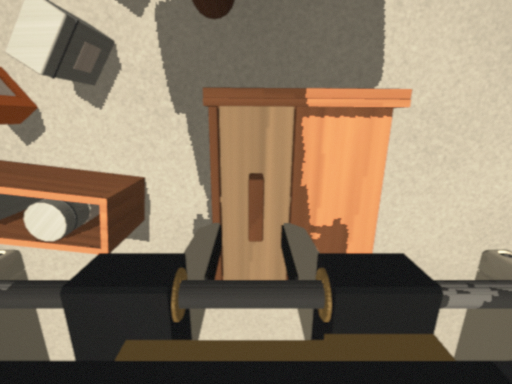

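The wrist view shows the fingers straddling the grip bar, which is at about (256,207) between fingers at 205 and 300. I'll descend and close.

Emit:
{"name": "apply_moves", "arguments": {
  "deltas": [
    {"grip": 40,"linear": [0,0.01,0.6],"yaw": 0},
    {"grip": 40,"linear": [0,0,0.6],"yaw": 0},
    {"grip": 40,"linear": [0,0,0.3],"yaw": 0},
    {"grip": 40,"linear": [0,0,0.15],"yaw": 0},
    {"grip": 5,"linear": [0,0,0],"yaw": 0},
    {"grip": 5,"linear": [0,0,0],"yaw": 0},
    {"grip": 5,"linear": [0,0,0],"yaw": 0},
    {"grip": 5,"linear": [0,0,0],"yaw": 0}
  ]
}}

```text
time_s: 2.53
ee_pos: [577.5, 207.9, 134.7]
tcp_rot: [-0.212, 3.132, 0.001]
ft_force: [-1.0, 1.3, 1.2]
finger_gap: 17.7
grip_force: 0.9
```

Emit:
{"name": "apply_moves", "arguments": {
  "deltas": [
    {"grip": 5,"linear": [0,0,0],"yaw": 0},
    {"grip": 5,"linear": [0,0,0],"yaw": 0}
  ]
}}

```text
time_s: 2.7
ee_pos: [577.3, 209.0, 134.7]
tcp_rot: [-0.212, 3.132, 0.004]
ft_force: [-1.4, 8.1, 4.9]
finger_gap: 13.8
grip_force: 30.0
```

Emit:
{"name": "apply_moves", "arguments": {
  "deltas": [
    {"grip": 5,"linear": [0,0,-0.1],"yaw": 0},
    {"grip": 5,"linear": [0,0,-0.1],"yaw": 0},
    {"grip": 5,"linear": [0,0,-0.08],"yaw": 0},
    {"grip": 5,"linear": [0,0,0],"yaw": 0},
    {"grip": 5,"linear": [0,0,0],"yaw": 0}
  ]
}}

```text
time_s: 3.12
ee_pos: [576.5, 208.8, 148.0]
tcp_rot: [-0.212, 3.134, 0.004]
ft_force: [-3.5, 8.1, 1.8]
finger_gap: 13.6
grip_force: 30.0
```

Run:
```python
from h import *; from rig import observe
s=observe(); p,f=pose(s); print(s["time_s"],p.round(1),round(f,2),s["finger_gap"],np.round(s["ft_force"],1),np.round(s["wrist_torque"],2),s["grip_force"])
```

```text
3.1167 [576.5 208.8 148. ] 97.73 13.62452210723329 [-3.5  8.1  1.8] [ 1.44  0.57 -0.14] 29.985341727733612
```

Emit:
{"name": "apply_moves", "arguments": {
  "deltas": [
    {"grip": 5,"linear": [0,0.1,0],"yaw": 0},
    {"grip": 5,"linear": [0,0.15,0],"yaw": 0},
    {"grip": 5,"linear": [0,0.15,0],"yaw": 0}
  ]
}}

```text
time_s: 3.37
ee_pos: [574.1, 227.8, 147.4]
tcp_rot: [-0.212, 3.134, -0.0]
ft_force: [-0.1, -0.4, -1.0]
finger_gap: 14.0
grip_force: 30.0
```

```bash
cat > st.py <<'E'
from h import *; from rig import observe
s=observe(); p,f=pose(s); print(s["time_s"],p.round(1),round(f,2),round(s["finger_gap"],1),np.round(s["ft_force"],1),np.round(s["wrist_torque"],2),round(s["grip_force"],1))
E
python3 st.py
```

```text
3.3667 [574.1 227.8 147.4] 97.73 14.0 [-0.1 -0.4 -1. ] [0.05 0.01 0.01] 30.0
```

Emit:
{"name": "apply_moves", "arguments": {
  "deltas": [
    {"grip": 5,"linear": [0,0.2,0],"yaw": 0},
    {"grip": 5,"linear": [0,0.2,0],"yaw": 0},
    {"grip": 5,"linear": [0,0.2,0],"yaw": 0},
    {"grip": 5,"linear": [0,0.2,0],"yaw": 0},
    {"grip": 5,"linear": [0,0.2,0],"yaw": 0},
    {"grip": 5,"linear": [0,0.14,0],"yaw": 0},
    {"grip": 5,"linear": [0,0,0],"yaw": 0},
    {"grip": 5,"linear": [0,0,0],"yaw": 0}
  ]
}}

```text
time_s: 4.03
ee_pos: [566.3, 284.1, 147.0]
tcp_rot: [0.213, -3.134, 0.0]
ft_force: [-1.1, 0.0, -1.4]
finger_gap: 13.5
grip_force: 30.0
```

Emit:
{"name": "apply_moves", "arguments": {
  "deltas": [
    {"grip": 5,"linear": [0,0,0.05],"yaw": 0},
    {"grip": 5,"linear": [0,0,0.04],"yaw": 0},
    {"grip": 5,"linear": [0,0,0],"yaw": 0}
  ]
}}

```text
time_s: 4.28
ee_pos: [566.6, 283.3, 142.7]
tcp_rot: [-0.211, 3.134, -0.0]
ft_force: [-0.2, -0.3, -1.6]
finger_gap: 13.8
grip_force: 30.0
```

```bash
python3 st.py
```

```text
4.2833 [566.6 283.3 142.7] 97.72 13.8 [-0.2 -0.3 -1.6] [0.03 0.01 0.  ] 30.0
```

Emit:
{"name": "apply_moves", "arguments": {
  "deltas": [
    {"grip": 5,"linear": [0,0.03,0],"yaw": 0},
    {"grip": 5,"linear": [0,0,0.02],"yaw": 0},
    {"grip": 5,"linear": [0,0,0.01],"yaw": 0},
    {"grip": 36,"linear": [0,0,0],"yaw": 0},
    {"grip": 36,"linear": [0,0,0],"yaw": 0},
    {"grip": 36,"linear": [0,0,0],"yaw": 0},
    {"grip": 36,"linear": [0,0,0],"yaw": 0}
  ]
}}

```text
time_s: 4.87
ee_pos: [566.2, 285.2, 140.9]
tcp_rot: [0.212, -3.134, 0.0]
ft_force: [-1.5, -0.1, -0.4]
finger_gap: 33.7
grip_force: 0.0
```

Emit:
{"name": "apply_moves", "arguments": {
  "deltas": [
    {"grip": 36,"linear": [0,0,-0.5],"yaw": 0},
    {"grip": 36,"linear": [0,0,-0.7],"yaw": 0},
    {"grip": 36,"linear": [0,-0.7,-0.3],"yaw": 0},
    {"grip": 36,"linear": [0,-0.7,0],"yaw": 0},
    {"grip": 36,"linear": [0,-0.7,0],"yaw": 0},
    {"grip": 36,"linear": [0,-0.7,0],"yaw": 0},
    {"grip": 60,"linear": [0,-0.7,0],"yaw": 0},
    {"grip": 60,"linear": [0,0,0],"yaw": 0}
  ]
}}

```text
time_s: 5.53
ee_pos: [590.5, 106.9, 216.1]
tcp_rot: [0.206, -3.135, 0.002]
ft_force: [0.2, -0.3, -0.5]
finger_gap: 45.2
grip_force: 0.0
```

```bash
python3 st.py
python3 - <<'E'
from h import *; from rig import snapshot
d={}
for n in("top","wrist","scene"):
    d[n]=snapshot(n)
pickle.dump(d,open("s1.pkl","wb"))
a=cv2.resize(d["top"]["color"][120:270,95:215,::-1],None,fx=3.4,fy=3.4,interpolation=cv2.INTER_CUBIC)
b=d["wrist"]["color"][:,:,::-1]
o=np.zeros((510,800,3),np.uint8); o[:,:a.shape[1]]=a; b=cv2.resize(b,(390,292)); o[:292,410:]=b; cv2.imwrite("pics/m1.png",o)
E
```

```text
5.5333 [590.5 106.9 216.1] 97.53 45.2 [ 0.2 -0.3 -0.5] [ 0.04  0.02 -0.02] 0.0
```

View pics/m1.png

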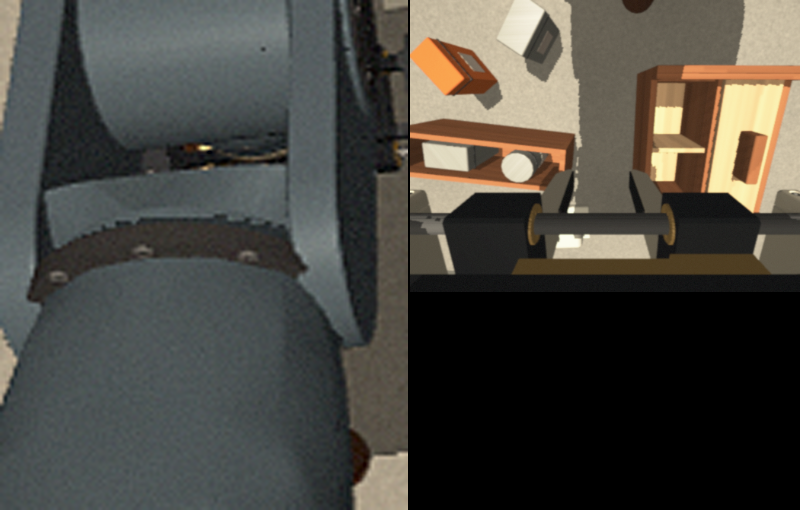

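The cover lies on the deck and both cells are open. In the wrist picture tin_b is at about (527,27), with can_a and tin_a in the narrow box. I'll refine the tins by segmenting this wrist picture.

Run:
```python
from h import *
for nm,c in [("s1w",pickle.load(open("s1.pkl","rb"))["wrist"]),("w1",pickle.load(open("w1.pkl","rb"))),("s0t",pickle.load(open("s0.pkl","rb"))["top"])]:
  for n,X in [("tin_b",(451,-8,90)),("tin_a",(629,-101.6,97)),("can_a",(629,-2.6,102))]:
    u=proj(c,X)[0]
    if not(5<u[0]<506 and 5<u[1]<378): print(nm,n,"out",u.round()); continue
    lab=cv2.cvtColor(np.ascontiguousarray(c["color"]),cv2.COLOR_RGB2LAB).astype(int)
    ref=np.median(lab[int(u[1])-2:int(u[1])+3,int(u[0])-2:int(u[0])+3].reshape(-1,3),0)
    m=(np.abs(lab-ref)<[22,5,7]).all(2).astype(np.uint8)
    m=cv2.morphologyEx(m,cv2.MORPH_OPEN,np.ones((3,3)))
    k,l,st,ce=cv2.connectedComponentsWithStats(m); i=l[int(u[1]),int(u[0])]
    ct=cv2.findContours((l==i).astype(np.uint8),0,1)[0][0][:,0]
    W=onz(c,ct,X[2])[:,:2].astype(np.float32); r=cv2.minAreaRect(W)
    print(nm,n,u.round(),st[i],np.round(r[0],1),np.round(r[1],1),round(r[2],1))
```

```text
s1w tin_b [140.  30.] [ 115    0   60   71 2568] [452.1  -4.9] [33.5 57.4] 63.8
s1w tin_a [ 45. 206.] [  17  189   58   35 1642] [629.3 -99.9] [33.5 56.7] 0.6
s1w can_a [138. 219.] [ 121  202   39   37 1132] [ 6.298e+02 -6.000e-01] [40.1 39.8] 7.5
w1 tin_b [30. 31.] [    0     0   207   252 22422] [541.1  51. ] [241.7 204.9] 7.7
w1 tin_a out [-52. 207.]
w1 can_a [ 42. 221.] [  25  204   40   36 1146] [ 6.297e+02 -2.000e-01] [38.8 40.1] 7.7
s0t tin_b [245. 224.] [235 212  20  24 305] [451.5  -6.8] [33.5 57.8] 63.4
s0t tin_a [282. 153.] [271 147  24  14 274] [ 630.6 -101.9] [34.4 56.4] 7.0
s0t can_a [243. 153.] [236 146  16  16 204] [628.   -3.4] [37.8 38.4] 89.9
```

Emit:
{"name": "apply_moves", "arguments": {
  "deltas": [
    {"grip": 60,"linear": [0.61,-0.38,0],"yaw": 0},
    {"grip": 60,"linear": [0.61,-0.38,0],"yaw": 0},
    {"grip": 60,"linear": [0.61,-0.38,0],"yaw": 0},
    {"grip": 60,"linear": [0.61,-0.38,0],"yaw": 0},
    {"grip": 60,"linear": [0.61,-0.38,0],"yaw": 0},
    {"grip": 60,"linear": [0,0,0],"yaw": 0.075},
    {"grip": 60,"linear": [0,0,0],"yaw": 0.075},
    {"grip": 60,"linear": [0,0,0],"yaw": 0.075}
  ]
}}

```text
time_s: 6.35
ee_pos: [451.4, -2.0, 216.4]
tcp_rot: [0.349, 3.121, 0.0]
ft_force: [-0.0, 0.1, 0.8]
finger_gap: 59.7
grip_force: 0.0
```

Emit:
{"name": "apply_moves", "arguments": {
  "deltas": [
    {"grip": 60,"linear": [0,0,0],"yaw": 0.075},
    {"grip": 60,"linear": [0,0,0],"yaw": 0.075},
    {"grip": 60,"linear": [0,0,0],"yaw": 0},
    {"grip": 60,"linear": [0,0,0],"yaw": 0}
  ]
}}

```text
time_s: 6.68
ee_pos: [451.6, -1.9, 216.1]
tcp_rot: [-0.699, -3.063, -0.0]
ft_force: [-0.1, -0.2, -0.4]
finger_gap: 60.1
grip_force: 0.0
```

```bash
python3 st.py
python3 - <<'E'
from h import *; from rig import observe
p,f=pose(observe()); go(p,f,(451.2,-8.2),84,63.7)
E
```

```text
6.6833 [451.6  -1.9 216.1] 64.29 60.1 [-0.1 -0.2 -0.4] [ 0.01 -0.01 -0.01] 0.0
yaw 0.007 lin [-0.048 -0.116  2.643]
```

Emit:
{"name": "apply_moves", "arguments": {
  "deltas": [
    {"grip": 60,"linear": [-0.04,-0.07,0.8],"yaw": 0.007},
    {"grip": 60,"linear": [0,0,0.8],"yaw": 0},
    {"grip": 60,"linear": [0,0,0.6],"yaw": 0},
    {"grip": 60,"linear": [0,0,0.3],"yaw": 0},
    {"grip": 60,"linear": [0,0,0.14],"yaw": 0},
    {"grip": 25,"linear": [0,0,0],"yaw": 0},
    {"grip": 25,"linear": [0,0,0],"yaw": 0},
    {"grip": 25,"linear": [0,0,0],"yaw": 0}
  ]
}}

```text
time_s: 7.35
ee_pos: [452.6, -6.8, 85.3]
tcp_rot: [0.721, 3.056, 0.0]
ft_force: [0.1, 0.5, 0.6]
finger_gap: 44.9
grip_force: 0.0
```

Emit:
{"name": "apply_moves", "arguments": {
  "deltas": [
    {"grip": 25,"linear": [0,0,0],"yaw": 0},
    {"grip": 25,"linear": [0,0,0],"yaw": 0},
    {"grip": 25,"linear": [0,0,0],"yaw": 0}
  ]
}}

```text
time_s: 7.6
ee_pos: [452.5, -6.8, 85.1]
tcp_rot: [0.723, 3.055, 0.001]
ft_force: [-0.6, 1.7, 7.0]
finger_gap: 35.8
grip_force: 29.8
```

```bash
python3 st.py
```

```text
7.6 [452.5  -6.8  85.1] 63.38 35.8 [-0.6  1.7  7. ] [ 0.17  0.17 -0.01] 29.8
```

Emit:
{"name": "apply_moves", "arguments": {
  "deltas": [
    {"grip": 25,"linear": [0,0,-0.2],"yaw": 0},
    {"grip": 25,"linear": [0,0,-0.6],"yaw": 0},
    {"grip": 25,"linear": [0,0,-0.8],"yaw": 0},
    {"grip": 25,"linear": [0,0,-0.8],"yaw": 0},
    {"grip": 25,"linear": [0,0,-0.4],"yaw": 0},
    {"grip": 25,"linear": [0,0,0],"yaw": 0}
  ]
}}

```text
time_s: 8.1
ee_pos: [453.5, -7.0, 229.0]
tcp_rot: [0.721, 3.05, 0.001]
ft_force: [1.3, -0.1, -1.9]
finger_gap: 35.6
grip_force: 29.8
```

```bash
python3 st.py
python3 - <<'E'
from h import *; from rig import snapshot
W=pickle.load(open("s1.pkl","rb"))["wrist"]; W2=pickle.load(open("w1.pkl","rb")); T=pickle.load(open("s0.pkl","rb"))["top"]
a=np.radians(7.65); M=np.array([[np.cos(a),-np.sin(a)],[np.sin(a),np.cos(a)]])
def draw(c,x0,x1,y0,y1,s,w):
    im=cv2.resize(c["color"][y0:y1,x0:x1,::-1],None,fx=s,fy=s,interpolation=cv2.INTER_CUBIC)
    for z,poly in [(106,[(-89,-36),(89,-36),(89,36),(-89,36)]),(98,[(-3,-36),(3,-36),(3,36),(-3,36)]),(131,[(-104,-44),(104,-44),(104,124),(-104,124)]),(6,[(-89,-36),(-3,-36),(-3,36),(-89,36)])]:
        X=np.c_[np.array(poly)@M.T+[576.5,210],np.full(4,z)]
        q=((proj(c,X)-[x0,y0]+.5)*s-.5).round().astype(np.int32); cv2.polylines(im,[q],True,(255,0,0) if z>100 else (0,255,0),1)
    return im
A=draw(W,290,512,80,290,1.8,0);B=draw(T,98,190,120,230,4.2,0)
o=np.zeros((500,790,3),np.uint8);o[:A.shape[0],:A.shape[1]]=A;o[:B.shape[0],402:402+B.shape[1]]=B[:,:388];cv2.imwrite("pics/ov.png",o)
E
```

```text
8.1 [453.5  -7.  229. ] 63.38 35.6 [ 1.3 -0.1 -1.9] [-0.07 -0.11  0.02] 29.8
```

View pics/ov.png

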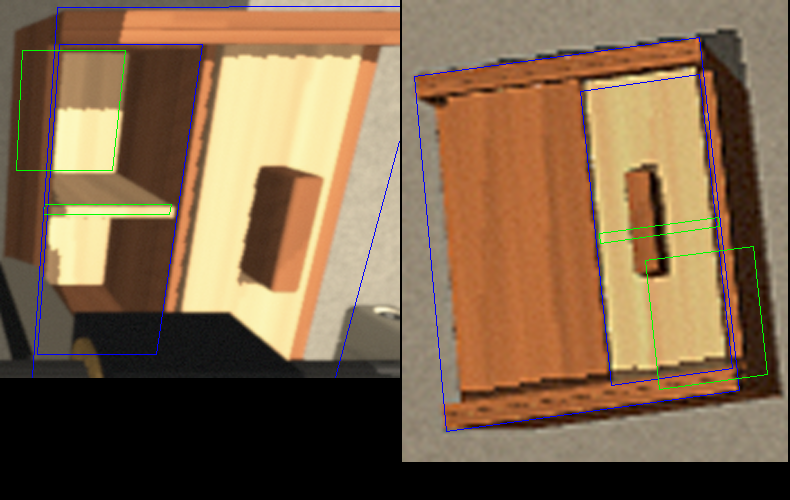

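The overlay matches the rails, deck edge and divider to about 1 mm, so the box pose (576.5, 210, 7.65°) holds. tin_b goes to cell_0.

Emit:
{"name": "apply_moves", "arguments": {
  "deltas": [
    {"grip": 25,"linear": [0,0,-0.1],"yaw": 0.077},
    {"grip": 25,"linear": [0,0,-0.1],"yaw": 0.077},
    {"grip": 25,"linear": [0,0,0],"yaw": 0.077},
    {"grip": 25,"linear": [0,0,0],"yaw": 0.077},
    {"grip": 25,"linear": [0,0,0],"yaw": 0.077},
    {"grip": 25,"linear": [0,0,0],"yaw": 0.077},
    {"grip": 25,"linear": [0,0,0],"yaw": 0.077},
    {"grip": 25,"linear": [0,0,0],"yaw": 0.077}
  ]
}}

```text
time_s: 8.77
ee_pos: [451.0, -6.8, 233.1]
tcp_rot: [-2.068, -2.362, 0.002]
ft_force: [-0.8, 0.5, -2.5]
finger_gap: 36.2
grip_force: 29.8
```

Emit:
{"name": "apply_moves", "arguments": {
  "deltas": [
    {"grip": 25,"linear": [0.5,0.25,0],"yaw": 0},
    {"grip": 25,"linear": [0.66,0.35,0],"yaw": 0},
    {"grip": 25,"linear": [0.66,0.35,0],"yaw": 0},
    {"grip": 25,"linear": [0.66,0.35,0],"yaw": 0},
    {"grip": 25,"linear": [0.66,0.35,0],"yaw": 0},
    {"grip": 25,"linear": [0.5,0.27,0],"yaw": 0},
    {"grip": 25,"linear": [0.3,0.15,0],"yaw": 0},
    {"grip": 25,"linear": [0,0,0],"yaw": 0}
  ]
}}

```text
time_s: 9.43
ee_pos: [527.0, 205.0, 232.6]
tcp_rot: [-2.059, -2.371, 0.002]
ft_force: [0.3, -0.5, -1.9]
finger_gap: 36.1
grip_force: 29.9
```

Emit:
{"name": "apply_moves", "arguments": {
  "deltas": [
    {"grip": 25,"linear": [0,0,0],"yaw": 0},
    {"grip": 25,"linear": [0,0,0],"yaw": 0}
  ]
}}

```text
time_s: 9.6
ee_pos: [526.5, 201.7, 233.4]
tcp_rot: [-2.062, -2.369, 0.002]
ft_force: [-0.1, -0.7, -1.0]
finger_gap: 35.6
grip_force: 29.9
```

```bash
python3 st.py
python3 - <<'E'
from h import *; from rig import observe
p,f=pose(observe()); go(p,f,(530.9,203.9),92,7.65)
E
```

```text
9.6 [526.5 201.7 233.4] 7.92 35.6 [-0.1 -0.7 -1. ] [-0.08  0.04 -0.  ] 29.9
yaw 0.003 lin [0.031 0.093 2.827]
```

Emit:
{"name": "apply_moves", "arguments": {
  "deltas": [
    {"grip": 25,"linear": [0.03,0.09,0.3],"yaw": 0.003},
    {"grip": 25,"linear": [0,0,0.5],"yaw": 0},
    {"grip": 25,"linear": [0,0,0.2],"yaw": 0},
    {"grip": 25,"linear": [0,0,0],"yaw": 0},
    {"grip": 25,"linear": [0,0,0],"yaw": 0}
  ]
}}

```text
time_s: 10.02
ee_pos: [531.2, 204.0, 184.3]
tcp_rot: [-2.069, -2.364, 0.001]
ft_force: [-0.1, 0.4, -1.7]
finger_gap: 36.2
grip_force: 29.9
```

```bash
python3 st.py
python3 - <<'E'
from h import *; from rig import observe
p,f=pose(observe()); go(p,f,(530.9,203.9),92,7.65)
E
```

```text
10.0167 [531.2 204.  184.3] 7.61 36.2 [-0.1  0.4 -1.7] [-0.06  0.04 -0.01] 29.9
yaw -0.0 lin [-0.    -0.007  1.847]
```

Emit:
{"name": "apply_moves", "arguments": {
  "deltas": [
    {"grip": 25,"linear": [0,0,0.3],"yaw": 0},
    {"grip": 25,"linear": [0,0,0.4],"yaw": 0},
    {"grip": 25,"linear": [0,0,0.4],"yaw": 0},
    {"grip": 25,"linear": [0,0,0.35],"yaw": 0},
    {"grip": 25,"linear": [0,0,0.2],"yaw": 0},
    {"grip": 25,"linear": [0,0,0.1],"yaw": 0},
    {"grip": 25,"linear": [0,0,0],"yaw": 0},
    {"grip": 25,"linear": [0,0,0],"yaw": 0}
  ]
}}

```text
time_s: 10.68
ee_pos: [532.0, 204.7, 97.7]
tcp_rot: [2.068, 2.364, 0.002]
ft_force: [0.5, 0.6, -1.1]
finger_gap: 35.6
grip_force: 29.9
```

```bash
python3 st.py
```

```text
10.6833 [532.  204.7  97.7] 7.65 35.6 [ 0.5  0.6 -1.1] [-0.07  0.04 -0.01] 29.9
```

Emit:
{"name": "apply_moves", "arguments": {
  "deltas": [
    {"grip": 25,"linear": [0,-0.01,0.06],"yaw": 0},
    {"grip": 25,"linear": [0,0,0.04],"yaw": 0},
    {"grip": 25,"linear": [0,0,0.02],"yaw": 0},
    {"grip": 25,"linear": [0,0,0.02],"yaw": 0},
    {"grip": 25,"linear": [0,0,0],"yaw": 0}
  ]
}}

```text
time_s: 11.1
ee_pos: [531.6, 204.6, 90.8]
tcp_rot: [2.067, 2.364, 0.002]
ft_force: [-0.7, -1.2, 7.6]
finger_gap: 35.9
grip_force: 30.0
```

```bash
python3 st.py
```

```text
11.1 [531.6 204.6  90.8] 7.67 35.9 [-0.7 -1.2  7.6] [-0.34  0.43  0.09] 30.0
```

Emit:
{"name": "apply_moves", "arguments": {
  "deltas": [
    {"grip": 45,"linear": [0,0,0],"yaw": 0},
    {"grip": 45,"linear": [0,0,0],"yaw": 0},
    {"grip": 45,"linear": [0,0,0],"yaw": 0},
    {"grip": 45,"linear": [0,0,-0.15],"yaw": 0},
    {"grip": 45,"linear": [0,0,-0.5],"yaw": 0},
    {"grip": 45,"linear": [0,0,-0.7],"yaw": 0},
    {"grip": 45,"linear": [0,0,-0.8],"yaw": 0},
    {"grip": 45,"linear": [0,0,-0.4],"yaw": 0}
  ]
}}

```text
time_s: 11.77
ee_pos: [531.9, 205.0, 222.0]
tcp_rot: [2.066, 2.363, 0.006]
ft_force: [0.5, -0.4, 0.2]
finger_gap: 44.8
grip_force: 0.0
```

Emit:
{"name": "apply_moves", "arguments": {
  "deltas": [
    {"grip": 78,"linear": [-0.79,0.14,0],"yaw": 0},
    {"grip": 78,"linear": [-0.79,0.14,0],"yaw": 0},
    {"grip": 78,"linear": [-0.79,0.14,0],"yaw": 0},
    {"grip": 78,"linear": [-0.79,0.14,0],"yaw": 0},
    {"grip": 78,"linear": [-0.79,0.14,0],"yaw": 0},
    {"grip": 78,"linear": [-0.79,0.14,0],"yaw": 0},
    {"grip": 78,"linear": [-0.79,0.14,0],"yaw": 0},
    {"grip": 78,"linear": [-0.79,0.14,0],"yaw": 0}
  ]
}}

```text
time_s: 12.43
ee_pos: [628.7, -103.1, 217.8]
tcp_rot: [2.068, 2.365, 0.0]
ft_force: [-0.7, 1.0, -0.7]
finger_gap: 77.6
grip_force: 0.0
```

Emit:
{"name": "apply_moves", "arguments": {
  "deltas": [
    {"grip": 78,"linear": [0,0,0],"yaw": -0.076},
    {"grip": 78,"linear": [0,0,0],"yaw": -0.076},
    {"grip": 78,"linear": [0,0,0],"yaw": -0.076},
    {"grip": 78,"linear": [0,0,0],"yaw": -0.076},
    {"grip": 78,"linear": [0,0,0],"yaw": -0.076},
    {"grip": 78,"linear": [0,0,0],"yaw": -0.076},
    {"grip": 78,"linear": [0,0,0],"yaw": -0.076},
    {"grip": 78,"linear": [0,0,0],"yaw": -0.076}
  ]
}}

```text
time_s: 13.1
ee_pos: [628.4, -101.1, 217.6]
tcp_rot: [0.741, 3.053, 0.0]
ft_force: [-0.2, -0.6, 0.0]
finger_gap: 77.7
grip_force: 0.0
```

Emit:
{"name": "apply_moves", "arguments": {
  "deltas": [
    {"grip": 78,"linear": [0,0,0],"yaw": -0.076},
    {"grip": 78,"linear": [0,0,0],"yaw": -0.076},
    {"grip": 78,"linear": [0,0,0],"yaw": -0.076},
    {"grip": 78,"linear": [0,0,0],"yaw": -0.076},
    {"grip": 78,"linear": [0,0,0],"yaw": 0},
    {"grip": 78,"linear": [0,0,0],"yaw": 0}
  ]
}}

```text
time_s: 13.6
ee_pos: [628.5, -101.1, 217.5]
tcp_rot: [0.013, 3.141, 0.0]
ft_force: [-0.5, -0.0, 0.0]
finger_gap: 77.8
grip_force: 0.0
```

```bash
python3 st.py
python3 - <<'E'
from h import *; from rig import observe,snapshot
p,f=pose(observe()); go(p,f,(629.5,-100.8),91,90)
d={n:snapshot(n) for n in("wrist","top","scene")}; pickle.dump(d,open("s2.pkl","wb"))
A=d["wrist"]["color"]; B=d["scene"]["color"][120:320,200:400]
o=np.zeros((500,770,3),np.uint8); o[:384,:400]=A[:,:400]; o[:360,405:765]=cv2.resize(B,(360,360),interpolation=cv2.INTER_CUBIC)
cv2.imwrite("pics/m2.png",o[:,:,::-1])
E
```

```text
13.6 [ 628.5 -101.1  217.5] 89.52 77.8 [-0.5 -0.   0. ] [ 0.05 -0.05  0.  ] 0.0
yaw -0.005 lin [-0.02   0.006  2.53 ]
```

View pics/m2.png

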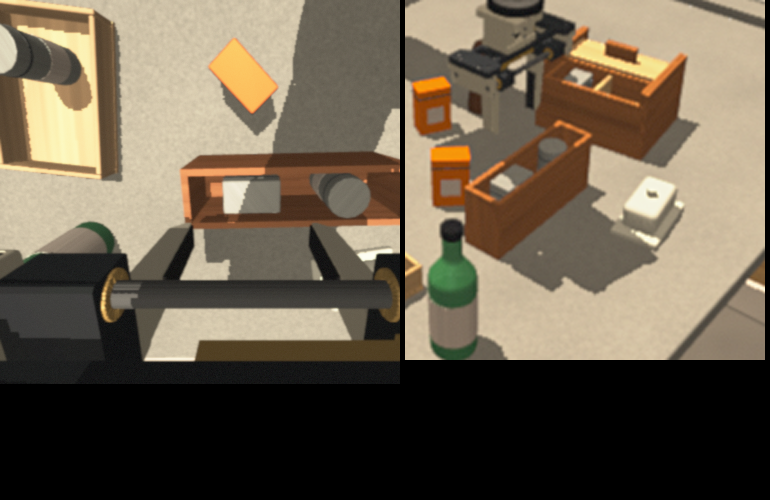

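tin_b stands in cell_0 and the cover is on the deck. tin_a sits centred between the fingers, at wrist pixel (251,194) with fingers at 165 and 325. I'll descend.

Emit:
{"name": "apply_moves", "arguments": {
  "deltas": [
    {"grip": 78,"linear": [-0.02,0,0.7],"yaw": -0.005},
    {"grip": 78,"linear": [0,0,0.8],"yaw": 0},
    {"grip": 78,"linear": [0,0,0.5],"yaw": 0},
    {"grip": 78,"linear": [0,0,0.3],"yaw": 0},
    {"grip": 78,"linear": [0,0,0.2],"yaw": 0},
    {"grip": 45,"linear": [0,0,0.05],"yaw": 0},
    {"grip": 45,"linear": [0,0,0],"yaw": 0},
    {"grip": 45,"linear": [0,0,0],"yaw": 0}
  ]
}}

```text
time_s: 14.42
ee_pos: [630.2, -101.3, 90.8]
tcp_rot: [-0.004, 3.14, -0.001]
ft_force: [0.4, 0.6, 0.1]
finger_gap: 62.9
grip_force: 0.0
```

Emit:
{"name": "apply_moves", "arguments": {
  "deltas": [
    {"grip": 45,"linear": [0,0,0],"yaw": 0},
    {"grip": 45,"linear": [0,0,0],"yaw": 0}
  ]
}}

```text
time_s: 14.58
ee_pos: [630.2, -101.3, 91.0]
tcp_rot: [-0.005, 3.139, -0.001]
ft_force: [0.3, -0.1, 3.8]
finger_gap: 59.9
grip_force: 30.0
```

```bash
python3 st.py
```

```text
14.5833 [ 630.2 -101.3   91. ] 90.18 59.9 [ 0.3 -0.1  3.8] [ 0.05  0.01 -0.04] 30.0
```

Emit:
{"name": "apply_moves", "arguments": {
  "deltas": [
    {"grip": 45,"linear": [0,0,-0.2],"yaw": 0},
    {"grip": 45,"linear": [0,0,-0.5],"yaw": 0},
    {"grip": 45,"linear": [0,0,-0.7],"yaw": 0},
    {"grip": 45,"linear": [0,0,-0.7],"yaw": 0},
    {"grip": 45,"linear": [0,0,-0.4],"yaw": 0},
    {"grip": 45,"linear": [0,0,0],"yaw": 0},
    {"grip": 45,"linear": [0.4,0.23,0],"yaw": 0},
    {"grip": 45,"linear": [0.68,0.41,0],"yaw": 0}
  ]
}}

```text
time_s: 15.25
ee_pos: [575.9, -70.2, 214.2]
tcp_rot: [-0.003, 3.141, -0.001]
ft_force: [1.0, 0.2, -1.0]
finger_gap: 60.1
grip_force: 30.0
```

Emit:
{"name": "apply_moves", "arguments": {
  "deltas": [
    {"grip": 45,"linear": [0.68,0.41,0],"yaw": 0},
    {"grip": 45,"linear": [0.68,0.41,0],"yaw": 0},
    {"grip": 45,"linear": [0.66,0.4,0],"yaw": 0},
    {"grip": 45,"linear": [0.3,0.17,0],"yaw": 0},
    {"grip": 45,"linear": [0,0,0.4],"yaw": 0},
    {"grip": 45,"linear": [0,0,0.6],"yaw": 0},
    {"grip": 45,"linear": [0,0,0.6],"yaw": 0},
    {"grip": 45,"linear": [0,0,0.3],"yaw": 0}
  ]
}}

```text
time_s: 15.92
ee_pos: [457.3, 0.0, 116.8]
tcp_rot: [0.005, -3.138, -0.001]
ft_force: [0.3, 0.1, -1.3]
finger_gap: 59.7
grip_force: 30.0
```

Emit:
{"name": "apply_moves", "arguments": {
  "deltas": [
    {"grip": 45,"linear": [0,0,0.2],"yaw": 0},
    {"grip": 45,"linear": [0,0,0],"yaw": 0},
    {"grip": 45,"linear": [0,0,0],"yaw": 0}
  ]
}}

```text
time_s: 16.17
ee_pos: [459.2, -0.2, 109.8]
tcp_rot: [0.005, -3.141, -0.0]
ft_force: [0.2, -0.7, -0.6]
finger_gap: 59.8
grip_force: 30.0
```

```bash
python3 st.py
```

```text
16.1667 [ 4.592e+02 -2.000e-01  1.098e+02] 90.19 59.8 [ 0.2 -0.7 -0.6] [ 0.03  0.02 -0.03] 30.0
```

Now 25.8 mm down to the counter.

Emit:
{"name": "apply_moves", "arguments": {
  "deltas": [
    {"grip": 45,"linear": [0,0,0.3],"yaw": 0},
    {"grip": 45,"linear": [0,0,0.12],"yaw": 0},
    {"grip": 45,"linear": [0,0,0.06],"yaw": 0},
    {"grip": 45,"linear": [0,0,0.03],"yaw": 0},
    {"grip": 45,"linear": [0,0,0.02],"yaw": 0},
    {"grip": 45,"linear": [0,0,0],"yaw": 0}
  ]
}}

```text
time_s: 16.67
ee_pos: [459.6, -0.2, 83.9]
tcp_rot: [-0.005, 3.141, -0.0]
ft_force: [-1.5, 0.4, 2.5]
finger_gap: 59.5
grip_force: 30.0
```

```bash
python3 st.py
```

```text
16.6667 [ 4.596e+02 -2.000e-01  8.390e+01] 90.19 59.5 [-1.5  0.4  2.5] [0.12 0.14 0.06] 30.0
```

Emit:
{"name": "apply_moves", "arguments": {
  "deltas": [
    {"grip": 76,"linear": [0,0,0],"yaw": 0},
    {"grip": 76,"linear": [0,0,0],"yaw": 0},
    {"grip": 76,"linear": [0,0,0],"yaw": 0},
    {"grip": 76,"linear": [0,0,-0.3],"yaw": 0},
    {"grip": 76,"linear": [0,0,-0.6],"yaw": 0},
    {"grip": 76,"linear": [0,0,-0.3],"yaw": 0},
    {"grip": 70,"linear": [0,0,0],"yaw": 0.077},
    {"grip": 70,"linear": [0,0,0],"yaw": 0.077}
  ]
}}

```text
time_s: 17.33
ee_pos: [459.7, -0.3, 144.3]
tcp_rot: [0.382, 3.116, 0.0]
ft_force: [0.2, 0.5, 0.3]
finger_gap: 70.8
grip_force: 0.0
```

Emit:
{"name": "apply_moves", "arguments": {
  "deltas": [
    {"grip": 66,"linear": [0,0,0],"yaw": 0.077},
    {"grip": 66,"linear": [0,0,0],"yaw": 0.077},
    {"grip": 66,"linear": [0,0,0],"yaw": 0.077},
    {"grip": 66,"linear": [0,0,0],"yaw": 0.077},
    {"grip": 66,"linear": [0,0,0],"yaw": 0.077},
    {"grip": 66,"linear": [0,0,0],"yaw": 0.077},
    {"grip": 66,"linear": [0,0,0],"yaw": 0.077},
    {"grip": 66,"linear": [0,0,0],"yaw": 0.077}
  ]
}}

```text
time_s: 18.0
ee_pos: [459.2, -0.2, 143.2]
tcp_rot: [1.79, 2.582, 0.0]
ft_force: [0.1, 0.2, 0.5]
finger_gap: 66.0
grip_force: 0.0
```

Emit:
{"name": "apply_moves", "arguments": {
  "deltas": [
    {"grip": 66,"linear": [0,0,0],"yaw": 0.077},
    {"grip": 66,"linear": [0,0,0],"yaw": 0.077},
    {"grip": 66,"linear": [0,0,0],"yaw": 0.077},
    {"grip": 66,"linear": [0,0,0],"yaw": 0},
    {"grip": 66,"linear": [0,0,0],"yaw": 0}
  ]
}}

```text
time_s: 18.42
ee_pos: [459.2, -0.2, 143.2]
tcp_rot: [2.215, 2.227, 0.0]
ft_force: [-0.4, 0.6, -0.3]
finger_gap: 65.9
grip_force: 0.0
```

```bash
python3 st.py
python3 - <<'E'
from h import *; from rig import observe
p,f=pose(observe()); go(p,f,(459.6,-.2),85,0.2)
E
```

```text
18.4167 [ 4.592e+02 -2.000e-01  1.432e+02] 0.32 65.9 [-0.4  0.6 -0.3] [-0.04  0.1  -0.01] 0.0
yaw 0.001 lin [1.000e-03 8.000e-03 1.164e+00]
```

Emit:
{"name": "apply_moves", "arguments": {
  "deltas": [
    {"grip": 66,"linear": [0,0,0.6],"yaw": 0},
    {"grip": 66,"linear": [0,0,0.4],"yaw": 0},
    {"grip": 66,"linear": [0,0,0.16],"yaw": 0},
    {"grip": 25,"linear": [0,0,0],"yaw": 0},
    {"grip": 25,"linear": [0,0,0],"yaw": 0},
    {"grip": 25,"linear": [0,0,0],"yaw": 0},
    {"grip": 25,"linear": [0,0,0],"yaw": 0},
    {"grip": 25,"linear": [0,0,0],"yaw": 0}
  ]
}}

```text
time_s: 19.08
ee_pos: [459.7, -0.2, 86.0]
tcp_rot: [2.218, 2.223, 0.002]
ft_force: [1.3, -0.2, 0.6]
finger_gap: 37.3
grip_force: 0.3
```

Emit:
{"name": "apply_moves", "arguments": {
  "deltas": [
    {"grip": 25,"linear": [0,0,0],"yaw": 0},
    {"grip": 25,"linear": [0,0,0],"yaw": 0}
  ]
}}

```text
time_s: 19.25
ee_pos: [459.7, -0.2, 85.8]
tcp_rot: [2.219, 2.223, 0.001]
ft_force: [0.4, 0.8, 6.4]
finger_gap: 36.2
grip_force: 29.9
```

```bash
python3 st.py
```

```text
19.25 [ 4.597e+02 -2.000e-01  8.580e+01] 0.11 36.2 [0.4 0.8 6.4] [ 0.04  0.28 -0.01] 29.9
```

Emit:
{"name": "apply_moves", "arguments": {
  "deltas": [
    {"grip": 25,"linear": [0,0,-0.2],"yaw": 0},
    {"grip": 25,"linear": [0,0,-0.5],"yaw": 0},
    {"grip": 25,"linear": [0,0,-0.7],"yaw": 0},
    {"grip": 25,"linear": [0,0,-0.8],"yaw": 0},
    {"grip": 25,"linear": [0,0,-0.6],"yaw": 0},
    {"grip": 25,"linear": [0,0,-0.3],"yaw": -0.042},
    {"grip": 25,"linear": [0,0,0],"yaw": -0.042},
    {"grip": 25,"linear": [0.3,0.3,0],"yaw": 0}
  ]
}}

```text
time_s: 19.92
ee_pos: [471.1, 15.5, 241.9]
tcp_rot: [2.064, 2.367, 0.001]
ft_force: [0.7, 0.1, -1.6]
finger_gap: 35.7
grip_force: 29.9
```

Emit:
{"name": "apply_moves", "arguments": {
  "deltas": [
    {"grip": 25,"linear": [0.56,0.55,0],"yaw": 0},
    {"grip": 25,"linear": [0.56,0.55,0],"yaw": 0},
    {"grip": 25,"linear": [0.56,0.55,0],"yaw": 0},
    {"grip": 25,"linear": [0.56,0.55,0],"yaw": 0},
    {"grip": 25,"linear": [0.56,0.55,0],"yaw": 0},
    {"grip": 25,"linear": [0.56,0.55,0],"yaw": 0},
    {"grip": 25,"linear": [0.2,0.2,0],"yaw": 0},
    {"grip": 25,"linear": [0,0,0],"yaw": 0}
  ]
}}

```text
time_s: 20.58
ee_pos: [622.4, 219.0, 239.8]
tcp_rot: [-2.065, -2.367, 0.0]
ft_force: [0.7, 0.3, -1.4]
finger_gap: 35.8
grip_force: 29.9
```

Emit:
{"name": "apply_moves", "arguments": {
  "deltas": [
    {"grip": 25,"linear": [0,0,0],"yaw": 0},
    {"grip": 25,"linear": [0,0,0],"yaw": 0}
  ]
}}

```text
time_s: 20.75
ee_pos: [621.2, 215.7, 240.3]
tcp_rot: [-2.068, -2.364, 0.001]
ft_force: [-1.2, -0.0, -1.5]
finger_gap: 36.1
grip_force: 29.9
```

```bash
python3 st.py
python3 - <<'E'
from h import *; from rig import observe
p,f=pose(observe()); go(p,f,(622.1,216.1),92,7.65)
E
```

```text
20.75 [621.2 215.7 240.3] 7.65 36.1 [-1.2 -0.  -1.5] [-0.1   0.09  0.01] 29.9
yaw -0.0 lin [0.005 0.02  2.966]
```

Emit:
{"name": "apply_moves", "arguments": {
  "deltas": [
    {"grip": 25,"linear": [0,0.01,0.4],"yaw": 0},
    {"grip": 25,"linear": [0,0,0.5],"yaw": 0},
    {"grip": 25,"linear": [0,0,0.5],"yaw": 0},
    {"grip": 25,"linear": [0,0,0.4],"yaw": 0},
    {"grip": 25,"linear": [0,0,0.4],"yaw": 0},
    {"grip": 25,"linear": [0,0,0.35],"yaw": 0},
    {"grip": 25,"linear": [0,0,0.25],"yaw": 0},
    {"grip": 25,"linear": [0,0,0],"yaw": 0}
  ]
}}

```text
time_s: 21.42
ee_pos: [620.8, 215.3, 98.1]
tcp_rot: [-2.068, -2.362, 0.005]
ft_force: [0.2, -0.3, -2.2]
finger_gap: 35.7
grip_force: 29.9
```

Emit:
{"name": "apply_moves", "arguments": {
  "deltas": [
    {"grip": 25,"linear": [0,0,0],"yaw": 0}
  ]
}}

```text
time_s: 21.5
ee_pos: [622.2, 215.9, 100.6]
tcp_rot: [-2.069, -2.364, 0.001]
ft_force: [-0.7, -0.6, -0.1]
finger_gap: 36.0
grip_force: 29.9
```

```bash
python3 st.py
```

```text
21.5 [622.2 215.9 100.6] 7.63 36.0 [-0.7 -0.6 -0.1] [-0.    0.03  0.04] 29.9
```

Remaining descent is 8.8 mm.

Emit:
{"name": "apply_moves", "arguments": {
  "deltas": [
    {"grip": 25,"linear": [0,0,0.08],"yaw": 0},
    {"grip": 25,"linear": [0,0,0.05],"yaw": 0},
    {"grip": 25,"linear": [0,0,0.03],"yaw": 0},
    {"grip": 25,"linear": [0,0,0.02],"yaw": 0},
    {"grip": 25,"linear": [0,0,0],"yaw": 0}
  ]
}}

```text
time_s: 21.92
ee_pos: [622.6, 216.5, 91.8]
tcp_rot: [2.068, 2.364, 0.001]
ft_force: [0.2, 0.0, 1.4]
finger_gap: 35.5
grip_force: 29.9
```

```bash
python3 st.py
```

```text
21.9167 [622.6 216.5  91.8] 7.66 35.5 [0.2 0.  1.4] [-0.14  0.18  0.01] 29.9
```

Emit:
{"name": "apply_moves", "arguments": {
  "deltas": [
    {"grip": 45,"linear": [0,0,0.01],"yaw": 0},
    {"grip": 45,"linear": [0,0,0],"yaw": 0},
    {"grip": 45,"linear": [0,0,0],"yaw": 0},
    {"grip": 45,"linear": [0,0,-0.15],"yaw": 0},
    {"grip": 45,"linear": [0,0,-0.5],"yaw": 0},
    {"grip": 45,"linear": [0,0,-0.7],"yaw": 0},
    {"grip": 45,"linear": [0,0,-0.8],"yaw": 0},
    {"grip": 45,"linear": [0,0,-0.4],"yaw": 0}
  ]
}}

```text
time_s: 22.58
ee_pos: [623.3, 216.8, 223.5]
tcp_rot: [2.066, 2.363, 0.007]
ft_force: [-0.2, -0.1, -0.1]
finger_gap: 44.7
grip_force: 0.0
```

Emit:
{"name": "apply_moves", "arguments": {
  "deltas": [
    {"grip": 64,"linear": [-0.72,-0.07,0],"yaw": 0},
    {"grip": 64,"linear": [-0.72,-0.07,0],"yaw": 0},
    {"grip": 64,"linear": [-0.72,-0.07,0],"yaw": 0},
    {"grip": 64,"linear": [-0.72,-0.07,0],"yaw": 0},
    {"grip": 64,"linear": [-0.72,-0.07,0],"yaw": 0},
    {"grip": 64,"linear": [-0.72,-0.08,0],"yaw": 0},
    {"grip": 64,"linear": [0,0,0],"yaw": -0.076},
    {"grip": 64,"linear": [0,0,0],"yaw": -0.076}
  ]
}}

```text
time_s: 23.25
ee_pos: [629.7, -2.6, 218.8]
tcp_rot: [1.769, 2.596, 0.0]
ft_force: [0.4, 0.4, 0.2]
finger_gap: 63.8
grip_force: 0.0
```

Emit:
{"name": "apply_moves", "arguments": {
  "deltas": [
    {"grip": 64,"linear": [0,0,0],"yaw": -0.076},
    {"grip": 64,"linear": [0,0,0],"yaw": -0.076},
    {"grip": 64,"linear": [0,0,0],"yaw": -0.076},
    {"grip": 64,"linear": [0,0,0],"yaw": -0.076},
    {"grip": 64,"linear": [0,0,0],"yaw": -0.076},
    {"grip": 64,"linear": [0,0,0],"yaw": -0.076},
    {"grip": 64,"linear": [0,0,0],"yaw": -0.076},
    {"grip": 64,"linear": [0,0,0],"yaw": -0.076}
  ]
}}

```text
time_s: 23.92
ee_pos: [629.7, -0.4, 218.8]
tcp_rot: [0.372, 3.119, 0.0]
ft_force: [0.2, -0.2, -0.2]
finger_gap: 63.8
grip_force: 0.0
```

Emit:
{"name": "apply_moves", "arguments": {
  "deltas": [
    {"grip": 64,"linear": [0,0,0],"yaw": -0.076},
    {"grip": 64,"linear": [0,0,0],"yaw": -0.076},
    {"grip": 64,"linear": [0,0,0],"yaw": 0},
    {"grip": 64,"linear": [0,0,0],"yaw": 0}
  ]
}}

```text
time_s: 24.25
ee_pos: [629.7, -0.4, 218.6]
tcp_rot: [0.013, 3.141, -0.0]
ft_force: [0.4, -0.0, -0.6]
finger_gap: 64.1
grip_force: 0.0
```

```bash
python3 st.py
python3 - <<'E'
from h import *; from rig import observe,snapshot
p,f=pose(observe()); go(p,f,(629.5,-1.2),96,90)
d={n:snapshot(n) for n in("wrist","top","scene")}; pickle.dump(d,open("s3.pkl","wb"))
A=d["wrist"]["color"]; B=d["scene"]["color"][120:320,200:400]
o=np.zeros((500,790,3),np.uint8); o[:384,:420]=A[:,92:]; o[:360,425:785]=cv2.resize(B,(360,360),interpolation=cv2.INTER_CUBIC)
cv2.imwrite("pics/m3.png",o[:,:,::-1])
E
```

```text
24.25 [ 6.297e+02 -4.000e-01  2.186e+02] 89.52 64.1 [ 0.4 -0.  -0.6] [ 0.03  0.03 -0.01] 0.0
yaw -0.005 lin [ 0.005 -0.015  2.451]
```

View pics/m3.png

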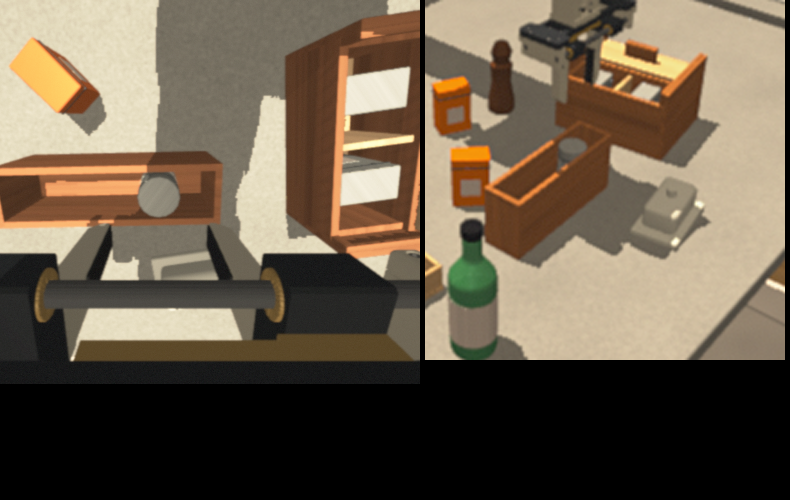

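Both flat tins stand crosswise in their cells, at (375,90) and (370,185). can_a at (159,195) is centred between the fingers at 100 and 217. Grasping it next.

Emit:
{"name": "apply_moves", "arguments": {
  "deltas": [
    {"grip": 62,"linear": [0,-0.01,0.7],"yaw": -0.005},
    {"grip": 62,"linear": [0,0,0.8],"yaw": 0},
    {"grip": 62,"linear": [0,0,0.5],"yaw": 0},
    {"grip": 62,"linear": [0,0,0.3],"yaw": 0},
    {"grip": 62,"linear": [0,0,0.15],"yaw": 0},
    {"grip": 30,"linear": [0,0,0],"yaw": 0},
    {"grip": 30,"linear": [0,0,0],"yaw": 0},
    {"grip": 30,"linear": [0,0,0],"yaw": 0}
  ]
}}

```text
time_s: 25.07
ee_pos: [630.5, -1.0, 97.1]
tcp_rot: [-0.004, 3.139, -0.0]
ft_force: [-0.7, -0.1, -0.2]
finger_gap: 46.6
grip_force: 0.0
```

Emit:
{"name": "apply_moves", "arguments": {
  "deltas": [
    {"grip": 30,"linear": [0,0,0],"yaw": 0},
    {"grip": 30,"linear": [0,0,0],"yaw": 0},
    {"grip": 30,"linear": [0,0,0],"yaw": 0}
  ]
}}

```text
time_s: 25.32
ee_pos: [630.5, -1.0, 97.1]
tcp_rot: [-0.005, 3.139, -0.0]
ft_force: [0.0, -0.1, 7.5]
finger_gap: 43.5
grip_force: 30.0
```

```bash
python3 st.py
```

```text
25.3167 [630.5  -1.   97.1] 90.18 43.5 [ 0.  -0.1  7.5] [0.14 0.04 0.05] 30.0
```

Emit:
{"name": "apply_moves", "arguments": {
  "deltas": [
    {"grip": 30,"linear": [0,0,-0.2],"yaw": 0},
    {"grip": 30,"linear": [0,0,-0.5],"yaw": 0},
    {"grip": 30,"linear": [0,0,-0.7],"yaw": 0},
    {"grip": 30,"linear": [0,0,-0.7],"yaw": 0},
    {"grip": 30,"linear": [0,0,-0.4],"yaw": 0},
    {"grip": 30,"linear": [0,0,0],"yaw": 0},
    {"grip": 30,"linear": [0,0,0],"yaw": 0}
  ]
}}

```text
time_s: 25.9
ee_pos: [629.8, -1.0, 221.7]
tcp_rot: [-0.005, 3.14, -0.0]
ft_force: [-0.0, -0.3, -2.8]
finger_gap: 43.6
grip_force: 30.0
```

```bash
python3 st.py
python3 - <<'E'
from h import *; from rig import observe
d=pickle.load(open("s0.pkl","rb"))
print("oil cap",tri(d["top"],[(387,104)],d["scene"],[(226,247)]).round(), onz(d["top"],(364,130),0).round())
p,f=pose(observe()); go(p,f,(564.6,-335.7),96,90)
# can_b from s2 wrist & tray corners there
c=pickle.load(open("s2.pkl","rb"))["wrist"]; print(onz(c,[(101,177),(97,10)],45).round(),"expect tray corners")
E
```

```text
25.9 [629.8  -1.  221.7] 90.19 43.6 [-0.  -0.3 -2.8] [ 0.03 -0.01 -0.04] 30.0
oil cap [[ 725. -333.  193.]] [[ 714. -340.    0.]]
yaw 0.002 lin [ 1.304 -6.695  2.514]
[[ 619. -282.   45.]
 [ 443. -257.   45.]] expect tray corners
```

Emit:
{"name": "apply_moves", "arguments": {
  "deltas": [
    {"grip": 30,"linear": [0.3,-0.4,0],"yaw": 0},
    {"grip": 30,"linear": [0.3,-0.7,0],"yaw": 0},
    {"grip": 30,"linear": [0.3,-0.75,0],"yaw": 0},
    {"grip": 30,"linear": [0.2,-0.75,0],"yaw": 0},
    {"grip": 30,"linear": [0.2,-0.75,0],"yaw": 0},
    {"grip": 30,"linear": [0,-0.75,0],"yaw": 0},
    {"grip": 30,"linear": [0,-0.75,0],"yaw": 0},
    {"grip": 30,"linear": [0,-0.75,0],"yaw": 0}
  ]
}}

```text
time_s: 26.57
ee_pos: [564.5, -282.6, 218.8]
tcp_rot: [0.005, -3.139, -0.003]
ft_force: [1.1, 0.1, -1.2]
finger_gap: 43.2
grip_force: 30.0
```

Emit:
{"name": "apply_moves", "arguments": {
  "deltas": [
    {"grip": 30,"linear": [0,-0.7,0],"yaw": 0},
    {"grip": 30,"linear": [0,-0.4,0],"yaw": 0},
    {"grip": 30,"linear": [0,0,0],"yaw": 0},
    {"grip": 30,"linear": [0,0,0.4],"yaw": 0},
    {"grip": 30,"linear": [0,0,0.5],"yaw": 0},
    {"grip": 30,"linear": [0,0,0.5],"yaw": 0},
    {"grip": 30,"linear": [0,0,0],"yaw": 0},
    {"grip": 30,"linear": [0,0,0],"yaw": 0}
  ]
}}

```text
time_s: 27.23
ee_pos: [565.1, -334.9, 149.0]
tcp_rot: [0.006, -3.138, -0.004]
ft_force: [0.5, 0.9, -1.9]
finger_gap: 43.5
grip_force: 30.0
```

```bash
python3 st.py
python3 - <<'E'
from h import *; from rig import observe
p,f=pose(observe()); go(p,f,(564.6,-335.7),96,90)
E
```

```text
27.2333 [ 565.1 -334.9  149. ] 90.22 43.5 [ 0.5  0.9 -1.9] [-0.01  0.07  0.  ] 30.0
yaw 0.002 lin [ 0.01  -0.015  1.06 ]
```

Emit:
{"name": "apply_moves", "arguments": {
  "deltas": [
    {"grip": 30,"linear": [0,0,0.4],"yaw": 0},
    {"grip": 30,"linear": [0,0,0.3],"yaw": 0},
    {"grip": 30,"linear": [0,0,0.2],"yaw": 0},
    {"grip": 30,"linear": [0,0,0.06],"yaw": 0},
    {"grip": 30,"linear": [0,0,0.03],"yaw": 0},
    {"grip": 30,"linear": [0,0,0],"yaw": 0},
    {"grip": 30,"linear": [0,0,0],"yaw": 0}
  ]
}}

```text
time_s: 27.82
ee_pos: [566.3, -336.4, 102.2]
tcp_rot: [-0.005, 3.14, -0.001]
ft_force: [0.2, 0.5, -2.0]
finger_gap: 43.6
grip_force: 30.0
```

```bash
python3 st.py
```

```text
27.8167 [ 566.3 -336.4  102.2] 90.19 43.6 [ 0.2  0.5 -2. ] [ 0.    0.   -0.02] 30.0
```

Emit:
{"name": "apply_moves", "arguments": {
  "deltas": [
    {"grip": 30,"linear": [0,0,0.06],"yaw": 0},
    {"grip": 30,"linear": [0,0,0.03],"yaw": 0},
    {"grip": 30,"linear": [0,0,0.02],"yaw": 0},
    {"grip": 30,"linear": [0,0,0.01],"yaw": 0},
    {"grip": 30,"linear": [0,0,0.01],"yaw": 0},
    {"grip": 30,"linear": [0,0,0],"yaw": 0}
  ]
}}

```text
time_s: 28.32
ee_pos: [566.1, -336.3, 96.1]
tcp_rot: [-0.005, 3.141, -0.001]
ft_force: [-3.2, 2.0, 10.6]
finger_gap: 43.5
grip_force: 30.0
```

```bash
python3 st.py
```

```text
28.3167 [ 566.1 -336.3   96.1] 90.19 43.5 [-3.2  2.  10.6] [0.67 0.57 0.04] 30.0
```

Emit:
{"name": "apply_moves", "arguments": {
  "deltas": [
    {"grip": 62,"linear": [0,0,0],"yaw": 0},
    {"grip": 62,"linear": [0,0,0],"yaw": 0},
    {"grip": 62,"linear": [0,0,0],"yaw": 0},
    {"grip": 62,"linear": [0,0,-0.2],"yaw": 0},
    {"grip": 62,"linear": [0,0,-0.6],"yaw": 0},
    {"grip": 62,"linear": [0,0,-0.8],"yaw": 0},
    {"grip": 62,"linear": [0,0,-0.8],"yaw": 0},
    {"grip": 62,"linear": [0,0,-0.6],"yaw": 0}
  ]
}}

```text
time_s: 28.98
ee_pos: [566.2, -336.4, 248.8]
tcp_rot: [-0.005, 3.139, -0.003]
ft_force: [0.8, 0.0, 1.2]
finger_gap: 62.0
grip_force: 0.0
```

Emit:
{"name": "apply_moves", "arguments": {
  "deltas": [
    {"grip": 62,"linear": [0.7,0.3,0],"yaw": 0},
    {"grip": 62,"linear": [0.7,0.3,0],"yaw": 0},
    {"grip": 62,"linear": [0.7,0.3,0],"yaw": 0},
    {"grip": 62,"linear": [0.5,0.5,0],"yaw": 0},
    {"grip": 62,"linear": [0,0.7,0],"yaw": 0},
    {"grip": 62,"linear": [0,0.7,0],"yaw": 0},
    {"grip": 62,"linear": [0,0.7,0],"yaw": 0},
    {"grip": 62,"linear": [0,0,0],"yaw": 0}
  ]
}}

```text
time_s: 29.65
ee_pos: [434.7, -157.5, 245.4]
tcp_rot: [-0.009, 3.141, 0.001]
ft_force: [-0.0, -0.7, -0.1]
finger_gap: 61.9
grip_force: 0.0
```

```bash
python3 st.py
python3 - <<'E'
from h import *; from rig import snapshot
a=snapshot("top")["color"]; b=snapshot("scene")["color"]
o=np.zeros((560,790,3),np.uint8); o[:250,:330]=a[60:310,95:425]
o[:560,335:785]=cv2.resize(b[130:354,120:300],(450,560),interpolation=cv2.INTER_CUBIC); o[270:500,:330]=cv2.resize(b[125:215,235:364],(330,230),interpolation=cv2.INTER_CUBIC)
cv2.imwrite("pics/end.png",o[:,:,::-1])
E
```

```text
29.65 [ 434.7 -157.5  245.4] 90.33 61.9 [-0.  -0.7 -0.1] [ 0.03  0.01 -0.  ] 0.0
```

View pics/end.png

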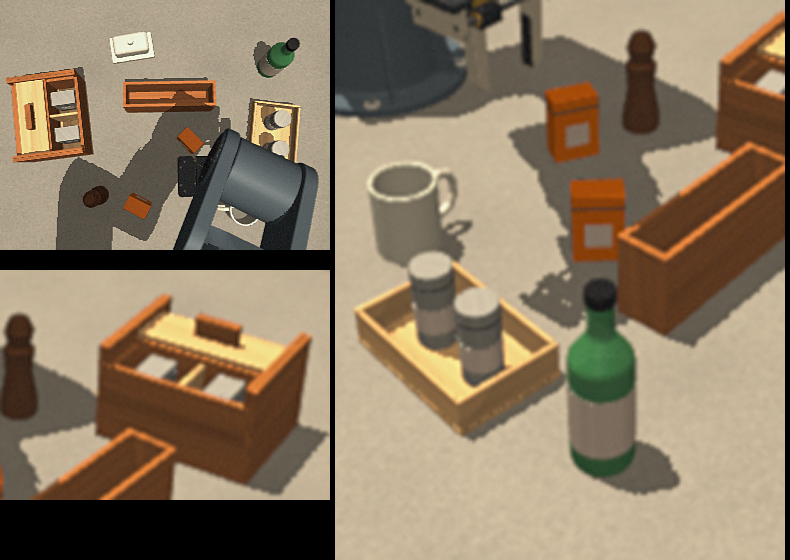

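The cover is on the deck and both flat tins stand crosswise in the cells. Both round tins stand in the tray, at about (435,300) and (480,335), and the bystanders are where they were. Handing in.

```bash
python3 -c "
from rig import finish_job; print(finish_job())"
```

```text
the job is handed in; nothing more can be done
None
```

I handed the job in at about 30 s: the cover lies on the deck, the flat tins stand crosswise one to a cell, the round tin stands in the tray beside the other, and the final pictures show the bystanders standing where they were; no verdict came back.

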